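# Wedge a gel cassette flush in a gel casting box

## Task

Ready the gel casting box for its leak check: lift the white gel cassette out of the grey rack, slide it edgewise down the slot of the open cell (the one without the blue filler) onto its floor, and let go. Then slide the green wedge down behind it, between cassette and ramps, flat black face to the cassette, until the cassette is pressed flush on the seal. Finish still holding the wedge by its handle and pushing it down, so that the cassette stays pressed; disturb nothing else.

Things in the scene. Friction and masses are not known exactly. Their poses are not given: they have to be found in the camera images.
- tank: Clear fixed casting box, grey rim, 68 (x) x 116 (y) mm, 58 high, on a white foot plate 92 x 144. Origin: middle of its footprint at bench height, z up. Two equal cells: seal face at x = -24 (front cell) and x = +8 mm (back cell). Below, v = mm behind (+x of) a cell's seal face, z above the bench. Cassette slot: v 0 to 11 (white end ribs; 13 at the top), y -54 to 54.
- seals: The two white upright plates with dark rubber seals, fixed in the box, same origin and axes as it. Each seal faces +x; face at v = 0, z 8 to 57 mm.
- tank_rim (a point): Centre of the box's rim, z = 58 mm. Each cell's rear wall is at v = 22, with two white ramps at y = +-(13 to 23) on it: their faces lie at v = 13 at z = 12 and v = 18 at z = 54 (wider above), sloping 0.12 mm per mm like the wedge, which slides home down them and so toward the seal.
- cushion: Dark rubber strip, fixed on the floor of the open cell, 14 x 82 x 4 mm; the cassette stands on its top, 10 mm above the bench. Origin: centre of its underside, v = 7 mm; axes as the box's.
- filler: Blue filler block, fixed, closing the other cell (which cell changes): 14 mm thick, 106 long, 52 high. Origin: centre of its underside, v = 7 mm; axes as the box's. The gap beside it is about 4 mm, too narrow for the wedge.
- rack: Light grey fixed plate rack, 192 (x) x 56 (y) mm. Origin: middle of its footprint at bench height. Three slots 13 mm wide at x = -70, 0, 70 mm: plates stand upright in them along y, on z = 10, between teeth 56 high at y = +-(20 to 28). Cassette, wedge and glass plate take the slots in any order; the wedge's flat face looks to -x.
- cassette_centre (a point): Centre of the loose white gel cassette (clear window): a plate 8 mm thick (x), 100 wide (y), 80 high (z), 80 to 170 g, foot bevelled, both faces alike; it stands upright in the rack. Flush in the box its centre is at v = 4, y = 0, z = 50 mm and its top at z = 90.
- wedge_handle (a point): Centre of the handle (14 x 50 x 36 mm high, 14 along x) of the loose green wedge, 60 to 130 g. Blade below: 60 wide (y), 74 high; tip 92 mm under this point. Flat black face: looks to -x, at x = -7 mm. The other face slopes: 6 mm thick at the tip (chamfered to 4), + 0.12 per mm up. Home: this point z about 112 mm, tip 20. May lean 3 deg in the rack. The blade slides easily; 10 to 20 N down seats it.
- wedge_face (a point): Point in the middle of the wedge's flat face, 20 mm above the tip (72 mm below and 7 mm to -x of the handle centre, in the wedge's axes).
- plate_centre (a point): Centre of the spare clear glass plate (5 x 100 x 80 mm) standing in the rack: leave it there.
- the_pipette: White and blue pipette lying on the bench, 236 mm long, 33 high; a bystander.
- pen: Black marker pen lying on the bench, 135 mm long; a bystander.
- tip_box: Blue pipette tip box with clear lid, 82 x 120 x 72 mm; a bystander. Origin: centre of its underside.
Mind the look-alikes: they are no part of the job. What is shaped like the part that bears cassette_centre but yellow is not meant. Of the things that look like the part that bears wedge_handle, the larger one is meant.

How it is judged:
On the way:
1. the cassette stands on the floor of the open cell, let go, before the wedge goes in (((x of cassette_centre in the frame of tank between -0.0225 and -0.0155 m and y of cassette_centre in the frame of tank between -0.007 and 0.007 m and z of cassette_centre in the frame of tank between 0.046 and 0.054 m) or (x of cassette_centre in the frame of tank between 0.0095 and 0.0165 m and y of cassette_centre in the frame of tank between -0.007 and 0.007 m and z of cassette_centre in the frame of tank between 0.046 and 0.054 m)) and angle between cassette_centre's own z axis and vertical below 0.12 rad and contact force between the fingers and cassette below 0.05 N and distance between wedge_face and cassette_centre above 0.08 m), for 0.2 s.
At the end, for the whole second after the job is handed in: Cassette on the open cell's floor, pressed on the seal with over 3 N, its mid-plane 2.5 to 5.6 mm from the seal face, parallel within 2 deg. Wedge behind it, upright within 3 deg, tip 8 to 32 mm up, flat face to the cassette. Fingers hold the wedge (over 5 N), not the cassette; at rest (((x of cassette_centre in the frame of tank between -0.0215 and -0.0184 m and y of cassette_centre in the frame of tank between -0.007 and 0.007 m and z of cassette_centre in the frame of tank between 0.046 and 0.053 m and x of wedge_face in the frame of tank between -0.0185 and -0.0135 m and y of wedge_face in the frame of tank between -0.016 and 0.016 m and z of wedge_face in the frame of tank between 0.028 and 0.052 m) or (x of cassette_centre in the frame of tank between 0.0105 and 0.0136 m and y of cassette_centre in the frame of tank between -0.007 and 0.007 m and z of cassette_centre in the frame of tank between 0.046 and 0.053 m and x of wedge_face in the frame of tank between 0.0135 and 0.0185 m and y of wedge_face in the frame of tank between -0.016 and 0.016 m and z of wedge_face in the frame of tank between 0.028 and 0.052 m)) and angle between the x axis of cassette_centre and the x axis of tank, either way round below 0.035 rad and angle between wedge_handle's own z axis and vertical below 0.06 rad and contact force between cassette and seals above 3 N and contact force between the fingers and wedge above 5 N and contact force between the fingers and cassette below 0.5 N and linear speed of wedge below 0.01 m/s); the arm keeps its last pose, push and grip.
It fails at once if the glass plate is knocked or moved by more than 2 cm (distance of plate_centre from where it was at the start of the episode above 0.02 m or angle between plate_centre's own z axis and vertical above 0.35 rad).
It fails at once if the pipette, the pen or the tip box is moved by more than 2 cm (distance of any of the_pipette, pen, tip_box from where it was at the start of the episode above 0.02 m).
It also fails if it takes over 51 s, if anything falls off the work surface, if the arm or the gripper's body presses on something with over 40 N, if the wrist force passes 120 N, or if a joint passes its speed limit or range.

## Robot

A 6-joint arm with a two-finger parallel gripper is mounted at the origin on a cart in front of the work surface, level with it; the furniture and walls round the work are solid. World frame = base frame: x ahead of the robot, y to its left, z up, the work surface at z = 0. Lengths are in m, angles in rad, forces in N, time in s.
With the tool pointing down it reaches from about 0.25 to 0.725 m from the base axis. Payload 4 kg.
Tool frame: the origin (TCP) lies on the front face of the gripper's body, between the roots of the fingers; the fingertips stand 73 mm ahead of it and the grasp point (between the pads) lies 54 mm ahead of it; z points along the fingers, y is the direction in which the jaws open and shut (so a half turn about z gives the same grasp; the last joint's range is limited). The gripper opens to 85 mm and grips with 20 to 120 N. Pads are 22 mm wide; open, the fingers measure 114 mm over their backs; the gripper's body (76 mm by 85 mm) begins 54 mm behind the grasp point. The pads swing forward as they close: fully open they stand 13 mm farther back than shut.
Start: joints at [-1.125, 0.241, 0.005, 1.335, 0, 1.571], TCP at [0.216, -0.451, 0.304] pointing down, gripper open.
Joint ranges: [-2.72, 2.72], [-1.05, 1.87], [-1.09, 1.28], [-1.99, 2.15], [-1.42, 1.44], [-3.14, 3.14]. Speed limits (rad/s): [2.79, 2.79, 3.14, 3.14, 3.14, 3.14].

## Interface

Orientations are given as a unit quaternion [x, y, z, w].
In Python, from workcell import sensors, camera, order gives the robot as it stands. The module is installed in compiled form; this text tells all that it offers.
- The arm moves only by the shell command python3 -m inch 'ROWS'. ROWS is JSON, one flat list of numbers, 5 for each row, row after row: the opening, from -1 (shut) to 1 (fully open), then the shift along the tool's x, y, z in mm, then the turn about the tool's z in units of 6 degrees (1.0 is 6 degrees). A call has 1 to 8 rows; each row is the pose to reach, as a shift and turn from the pose commanded when the call began, along the tool's axes at that moment; what a row does not reach only later rows make up. A row lasts 1/10 s, in which the tool goes at most 50 mm and 8.59 degrees, less where a joint would pass 70% of its speed; a pose out of reach is approached as far as the arm can. A call with a gripper value outside its range is refused whole. The fingers move at their own pace and stop on an object; the grip force is fixed at half the most. Time passes only in rows, so rows that repeat a pose let the fingers close. It gives the time, the measured TCP pose, the force and the opening at its end, in the units of the state.
- sensors.get_obs(): the state, without advancing time (a new reading comes with each control period).
- camera(name): name is "scene" or "top"; returns a dict with "pixels" (420x560x3 uint8, red, green, blue), "intrinsics" (3x3 intrinsics, pixels), "extrinsics" (4x4, takes a point from camera to world coordinates). Camera axes: x right, y down, z forward; pixel columns grow to the right and rows downward; lengths in m; the calibration is good to about 2 mm. A picture is of the moment at which its call begins. There is no depth.
- order.job_done(): hands the job in, once; it reports no verdict.
The state is a dict: "clock": time; "joint_pos": joint angles; "joint_vel": joint speeds; "tau": joint torques, N m; "eef_pos": TCP position; "tool_rot": TCP orientation; "ft_force": force on the tool from outside, world axes, zero at the start; "ft_torque": the same for the moment, N m; "grip_width": finger opening in m.
Only numpy, scipy, OpenCV 4.12 (cv2) and the standard library are available. Lean on these libraries where they do the work, as an engineer would, in place of code of your own. Each camera call takes 0.05 s, during which the arm holds its last target.

## Working session

There is one attempt and no reset: what is moved stays moved. The work goes in short steps, Python scripts to look and compute and a shell command to move; the robot and the scene stay as the last step left them, time stands still between calls to the robot, and variables do not carry over. Pictures are saved under pics/ and viewed, and the job is handed in when it is done.

```bash
mkdir -p pics; ls; python3 - <<'E'
from workcell import sensors,camera
import cv2
for n in("scene","top"):
    c=camera(n);cv2.imwrite(f"pics/{n}0.png",c["pixels"][:,:,::-1]);print(c["intrinsics"],c["extrinsics"])
print(sensors.get_obs())
E
```

```text
pics
[[410.36393368   0.         278.4093981 ]
 [  0.         410.36393368 213.82691394]
 [  0.           0.           1.        ]] [[-0.52957606 -0.59621741  0.60338545 -0.1978186 ]
 [-0.84820942  0.38015354 -0.36881441  0.38241629]
 [-0.00948554 -0.7071125  -0.70703744  0.95554718]
 [ 0.          0.          0.          1.        ]]
[[542.21658447   0.         276.05236163]
 [  0.         542.21658447 212.57752235]
 [  0.           0.           1.        ]] [[-0.01874955 -0.99212978  0.12380211  0.37240162]
 [-0.99977559  0.01982555  0.00746493 -0.06597724]
 [-0.00986062 -0.12363436 -0.99227885  1.39100612]
 [ 0.          0.          0.          1.        ]]
{'clock': 0.1, 'joint_pos': array([-1.12499795e+00,  2.41349266e-01,  3.88880852e-03,  1.33519151e+00,
       -3.43707096e-05,  1.57078072e+00]), 'joint_vel': array([ 0.00106395, -0.00214521,  0.00393524, -0.00118649,  0.00179707,
       -0.00068667]), 'tau': array([ 5.77100036e-04, -3.73138404e+01,  2.53009236e+01,  1.08672091e-02,
        5.58488875e-05, -7.83970563e-06]), 'eef_pos': array([ 0.21540391, -0.45076406,  0.30310743]), 'tool_rot': array([ 9.75258512e-01,  2.21065543e-01, -2.21855561e-04, -9.01070666e-04]), 'ft_force': array([-0.24620106,  0.65665319,  0.13725253]), 'ft_torque': array([-0.02718359,  0.00531633, -0.00298697]), 'grip_width': 0.085093935849108}
```

View pics/scene0.png

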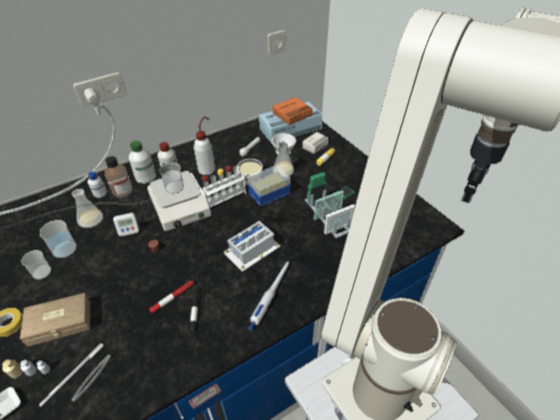

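View pics/top0.png

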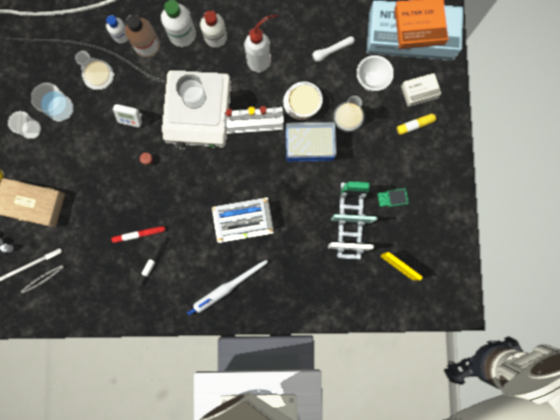

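```bash
python3 - <<'E'
import cv2,numpy as np
t=cv2.imread("pics/top0.png");s=cv2.imread("pics/scene0.png")
a=cv2.resize(t[170:285,320:430],None,fx=5,fy=5,interpolation=cv2.INTER_CUBIC)
b=cv2.resize(t[185:260,195:290],None,fx=8,fy=8,interpolation=cv2.INTER_CUBIC)
c=cv2.resize(s[160:250,285:385],None,fx=6,fy=6,interpolation=cv2.INTER_CUBIC)
d=cv2.resize(s[210:275,210:290],None,fx=8,fy=8,interpolation=cv2.INTER_CUBIC)
for n,i in zip("abcd",(a,b,c,d)):cv2.imwrite(f"pics/c_{n}.png",i)
E
```

```text
(no output)
```

View pics/c_a.png

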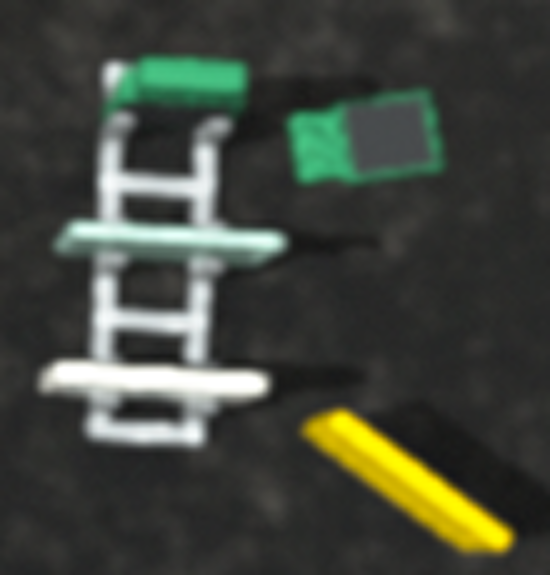

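View pics/c_b.png

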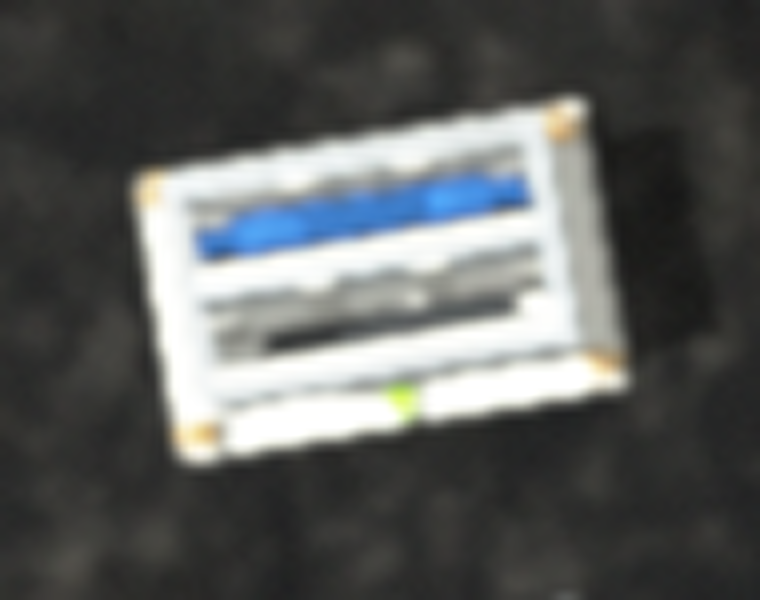

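View pics/c_c.png

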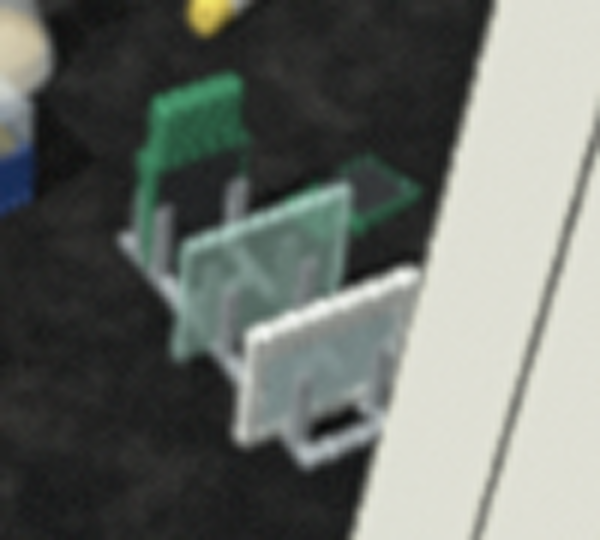

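View pics/c_d.png

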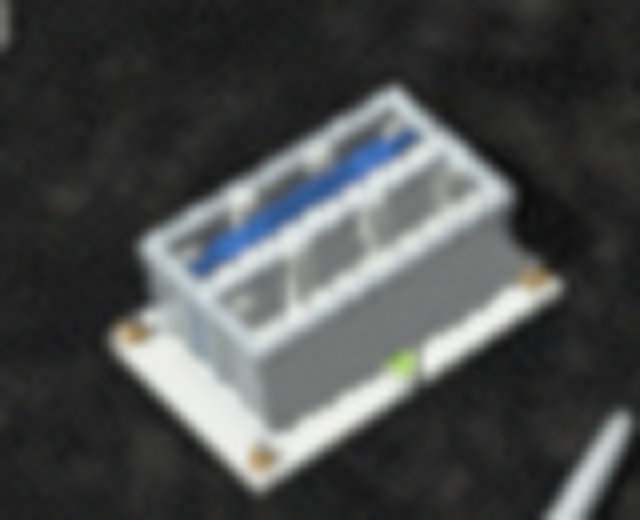

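```bash
cat > h.py <<'E'
import cv2,numpy as np,json
from workcell import sensors,camera
def grab(n,f=None):
    c=camera(n)
    if f: cv2.imwrite(f"pics/{f}.png",c["pixels"][:,:,::-1])
    return c
def toplane(c,uv,z):
    uv=np.atleast_2d(uv).astype(float);K=c["intrinsics"];T=c["extrinsics"]
    d=np.c_[uv,np.ones(len(uv))]@np.linalg.inv(K).T@T[:3,:3].T
    o=T[:3,3];return o+d*((z-o[2])/d[:,2])[:,None]
def proj(c,P):
    P=np.atleast_2d(P);T=np.linalg.inv(c["extrinsics"]);q=(P@T[:3,:3].T+T[:3,3])@c["intrinsics"].T
    return q[:,:2]/q[:,2:]
def blobs(m,amin=3):
    n,l,st,ce=cv2.connectedComponentsWithStats(m.astype(np.uint8))
    return [(st[i],ce[i],l==i) for i in range(1,n) if st[i,4]>=amin]
def rect(m):
    ys,xs=np.nonzero(m);return cv2.minAreaRect(np.c_[xs,ys].astype(np.float32))
E
python3 - <<'E'
from h import *
for n,roi in(("top",(185,260,195,290)),("scene",(210,275,210,290))):
    c=grab(n);hsv=cv2.cvtColor(c["pixels"],cv2.COLOR_RGB2HSV)
    M=np.zeros(hsv.shape[:2],bool);M[roi[0]:roi[1],roi[2]:roi[3]]=1
    H,S,V=[hsv[...,i].astype(int) for i in range(3)]
    o=M&(H>5)&(H<28)&(S>40)&(V>120)
    w=[]
    for st,ce,m in blobs(o,2):
        wt=S[m];ys,xs=np.nonzero(m);p=[np.average(xs,weights=wt),np.average(ys,weights=wt)]
        print(n,"orange",st[4],np.round(p,1),np.round(toplane(c,p,0.006)[0],4))
    b=M&(H>100)&(H<125)&(S>120)
    print(n,"blue",[(st[4],np.round(toplane(c,ce,.062)[0],4)) for st,ce,m in blobs(b)])
c=grab("top");hsv=cv2.cvtColor(c["pixels"],cv2.COLOR_RGB2HSV);H,S,V=[hsv[...,i].astype(int) for i in range(3)]
M=np.zeros(H.shape,bool);M[170:262,320:380]=1
print("wht",hsv[243:251,350]); print("grn",hsv[180:196,358])
E
```

```text
top orange 20 [264.8 200.2] [ 0.578 -0.027  0.006]
top orange 14 [213.1 207.8] [0.5608 0.1065 0.006 ]
top orange 14 [270.2 229.6] [ 0.5015 -0.0396  0.006 ]
top orange 19 [218.9 239. ] [0.48   0.0922 0.006 ]
top blue [(np.int32(171), array([0.543 , 0.0336, 0.062 ]))]
scene orange 6 [276.1 244.4] [ 0.5046 -0.0371  0.006 ]
scene orange 11 [226. 251.] [0.5631 0.1036 0.006 ]
scene orange 9 [242. 267.] [0.4843 0.0916 0.006 ]
scene blue [(np.int32(64), array([0.5415, 0.0409, 0.062 ]))]
wht [[ 33  12 190]
 [ 30   2 255]
 [  0   0 255]
 [ 30   1 255]
 [ 35   7 229]
 [ 55  10 154]
 [ 68  10  99]
 [ 70  15  52]]
grn [[ 56  34  60]
 [ 72 125 108]
 [ 74 160 164]
 [ 75 165 186]
 [ 75 163 192]
 [ 75 161 195]
 [ 75 161 187]
 [ 75 165 159]
 [ 75 169 127]
 [ 75 162 110]
 [ 74 144  92]
 [ 73  98  65]
 [ 80  36  43]
 [ 90  20  39]
 [ 90  12  42]
 [ 75  18  56]]
```

```bash
python3 - <<'E'
from h import *
c=grab("top");img=c["pixels"]
def up(roi,k=8):
    y0,y1,x0,x1=roi;return cv2.resize(img[y0:y1,x0:x1],None,fx=k,fy=k,interpolation=cv2.INTER_CUBIC),(lambda p:(np.asarray(p)+.5)/k-.5+[x0,y0])
def rc(m,f,z,name):
    n,l,st,ce=cv2.connectedComponentsWithStats(m.astype(np.uint8));i=1+np.argmax(st[1:,4])
    r=rect(l==i);B=f(cv2.boxPoints(r));W=toplane(c,B,z)[:,:2]
    e=[W[1]-W[0],W[2]-W[1]];L=[np.linalg.norm(x) for x in e];a=e[int(np.argmax(L))]
    cen=W.mean(0);yaw=np.degrees(np.arctan2(-a[0],a[1]));yaw=(yaw+90)%180-90
    print(name,"cen",np.round(cen,4),"L",np.round(L,4),"yaw",round(yaw,2))
    return l==i,f
u,f=up((180,265,195,292));hsv=cv2.cvtColor(u,cv2.COLOR_RGB2HSV);H,S,V=[hsv[...,i].astype(int) for i in range(3)]
for t in(100,130,160):rc(V>t,f,.004,f"foot{t}")
rc((H>100)&(H<125)&(S>120),f,.06,"filler")
u,f=up((225,262,320,385));hsv=cv2.cvtColor(u,cv2.COLOR_RGB2HSV);H,S,V=[hsv[...,i].astype(int) for i in range(3)]
for t in(225,235,245):
    m=(V>t)&(S<25);rc(m,f,.09,f"cas{t}")
u,f=up((172,202,330,380));hsv=cv2.cvtColor(u,cv2.COLOR_RGB2HSV);H,S,V=[hsv[...,i].astype(int) for i in range(3)]
for t in(130,150,175):
    m=(abs(H-75)<12)&(S>90)&(V>t);rc(m,f,.12,f"wed{t}")
u,f=up((200,235,325,385));hsv=cv2.cvtColor(u,cv2.COLOR_RGB2HSV);H,S,V=[hsv[...,i].astype(int) for i in range(3)]
rc((abs(H-78)<20)&(S>25)&(V>120),f,.09,"glass")
E
```

```text
foot100 cen [0.5287 0.0323] L [0.1521 0.099 ] yaw 8.93
foot130 cen [0.5286 0.0324] L [0.1502 0.0972] yaw 8.85
foot160 cen [0.5286 0.0326] L [0.1484 0.0957] yaw 8.87
filler cen [0.5436 0.0337] L [0.1009 0.0118] yaw 8.76
cas225 cen [ 0.4519 -0.2346] L [0.0101 0.1009] yaw -4.71
cas235 cen [ 0.452  -0.2347] L [0.0091 0.1   ] yaw -4.7
cas245 cen [ 0.4519 -0.2352] L [0.008  0.0985] yaw -4.7
wed130 cen [ 0.5936 -0.2451] L [0.0634 0.0188] yaw 2.76
wed150 cen [ 0.5936 -0.2455] L [0.0608 0.0166] yaw 2.67
wed175 cen [ 0.5945 -0.2516] L [0.0103 0.0458] yaw -5.52
glass cen [ 0.5182 -0.2435] L [0.0183 0.1093] yaw -5.05
```

```bash
cat > go.py <<'E'
import sys,numpy as np
from scipy.spatial.transform import Rotation as R
from workcell import sensors
# go.py x y z heading(deg): shift in tool mm, turn units
o=sensors.get_obs();r=R.from_quat(o["tool_rot"]);M=r.as_matrix()
h=np.degrees(np.arctan2(M[1,0],M[0,0]))
print("t",round(o["clock"],2),"tcp",np.round(o["eef_pos"],4),"h",round(h,2),"down",np.round(M[:,2],3),"F",np.round(o["ft_force"],1),"w",round(o["grip_width"],4))
if len(sys.argv)>4:
    x,y,z,t=map(float,sys.argv[1:5])
    print("shift",np.round(M.T@(np.array([x,y,z])-o["eef_pos"])*1e3,1),"turn",round(-((t-h+180)%360-180)/6,2))
E
python3 go.py .4520 -.2348 .20 85.3
```

```text
t 0.3 tcp [ 0.2155 -0.451   0.3036] h 25.54 down [-0.     0.001 -1.   ] F [ 0.2 -0.6  0.7] w 0.0854
shift [306.6 -93.  103.6] turn -9.96
```

The white cassette is in the near rack slot at top (351,246); its look-alikes are the yellow plate (400,265) and the glass plate (353,218). The wedge is the green part in the far slot (355,187); the smaller one lying at (393,197) is the decoy. The close crops confirm both choices. The filler is in the back cell, so the front cell is the open one.

```bash
python3 -m inch '[-0.1,40,-12,0,-1.3, -0.1,80,-25,0,-2.6, -0.1,125,-38,20,-3.9, -0.1,170,-52,40,-5.2, -0.1,215,-65,60,-6.5, -0.1,260,-79,80,-7.8, -0.1,306.6,-93,103.6,-9, -0.1,306.6,-93,103.6,-9.96]'; python3 -m inch '[-0.1,0,0,0,0,-0.1,0,0,0,0,-0.1,0,0,0,0]'; python3 go.py .4520 -.2348 .135 85.3
python3 - <<'E'
from h import *
t=grab("top","t1")["pixels"];s=grab("scene","s1")["pixels"]
cv2.imwrite("pics/j1.png",np.hstack([cv2.resize(t[160:300,290:430],(400,400)),cv2.resize(s[150:270,280:400],(400,400))])[:,:,::-1])
E
```

```text
clock: 1.1
eef_pos: [0.4539, -0.2312, 0.1976]
tool_rot: [0.732, 0.681, 0.0, -0.002]
ft_force: [-2.0, 0.2, -0.7]
grip_width: 0.0386
clock: 1.4
eef_pos: [0.4518, -0.2359, 0.201]
tool_rot: [0.736, 0.676, 0.0, 0.001]
ft_force: [-0.4, -0.5, 0.6]
grip_width: 0.0384
t 1.4 tcp [ 0.4518 -0.2359  0.201 ] h 85.13 down [ 0.001 -0.001 -1.   ] F [-0.4 -0.5  0.6] w 0.0384
shift [ 1.2  0.1 66. ] turn -0.03
```

View pics/j1.png

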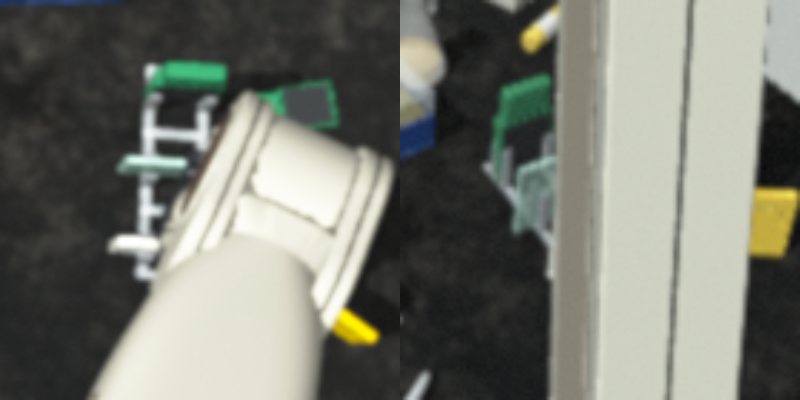

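The arm hides the grasp in both views, but the cassette and its neighbours are undisturbed, so I'll descend and grip.

```bash
python3 -m inch '[-0.1,1,0,22,0,-0.1,1,0,44,0,-0.1,1,0,60,0,-0.1,1,0,66,0,-0.1,1,0,66,0]'; python3 go.py .452 -.2348 .135 85.3;  python3 -m inch '[-1,0,0,0,0,-1,0,0,0,0,-1,0,0,0,0,-1,0,0,0,0,-1,0,0,0,0,-1,0,0,0,0]'; python3 go.py
```

```text
clock: 2.0
eef_pos: [0.4515, -0.2344, 0.134]
tool_rot: [0.736, 0.677, -0.0, -0.001]
ft_force: [0.2, -0.1, -0.1]
grip_width: 0.0385
t 2.0 tcp [ 0.4515 -0.2344  0.134 ] h 85.21 down [-0.001  0.001 -1.   ] F [ 0.2 -0.1 -0.1] w 0.0385
shift [-0.3  0.6 -1. ] turn -0.02
clock: 2.6
eef_pos: [0.4527, -0.2345, 0.1355]
tool_rot: [0.736, 0.677, 0.0, 0.001]
ft_force: [-2.0, -0.9, 6.4]
grip_width: 0.0069
t 2.6 tcp [ 0.4527 -0.2345  0.1355] h 85.3 down [ 0.002 -0.002 -1.   ] F [-2.  -0.9  6.4] w 0.0069
```

```bash
python3 -m inch '[-1,0,0,-20,0,-1,0,0,-45,0,-1,0,0,-75,0,-1,0,0,-105,0,-1,0,0,-105,0]'; python3 go.py .5107 .0300 .24 98.85
```

```text
clock: 3.1
eef_pos: [0.4543, -0.2349, 0.2436]
tool_rot: [0.735, 0.678, 0.002, 0.004]
ft_force: [-0.4, -0.7, -1.2]
grip_width: 0.0067
t 3.1 tcp [ 0.4543 -0.2349  0.2436] h 85.31 down [ 0.008 -0.004 -1.   ] F [-0.4 -0.7 -1.2] w 0.0067
shift [268.7  34.5   3. ] turn -2.26
```

```bash
python3 -m inch '[-1,25,3,0,0,-1,65,8,0,-0.4,-1,110,14,0,-0.9,-1,155,20,0,-1.4,-1,200,26,0,-1.9,-1,240,31,0,-2.26,-1,262,34,0,-2.26,-1,268.7,34.5,0,-2.26]'; python3 -m inch '[-1,0,0,0,0,-1,0,0,0,0]';python3 go.py .5107 .0300 .205 98.85
python3 - <<'E'
from h import *
t=grab("top","t2")["pixels"];s=grab("scene","s2")["pixels"]
cv2.imwrite("pics/j2.png",np.hstack([cv2.resize(t[160:300,180:320],(400,400)),cv2.resize(s[150:290,180:320],(400,400))])[:,:,::-1])
E
```

```text
clock: 3.9
eef_pos: [0.5084, 0.0335, 0.2381]
tool_rot: [0.649, 0.761, -0.0, -0.001]
ft_force: [-0.2, -0.5, -0.1]
grip_width: 0.0071
clock: 4.1
eef_pos: [0.5081, 0.0302, 0.2387]
tool_rot: [0.651, 0.759, -0.001, -0.0]
ft_force: [0.3, 0.2, -1.9]
grip_width: 0.0067
t 4.1 tcp [0.5081 0.0302 0.2387] h 98.82 down [-0.001 -0.001 -1.   ] F [ 0.3  0.2 -1.9] w 0.0067
shift [-0.6  2.6 33.7] turn -0.0
```

View pics/j2.png

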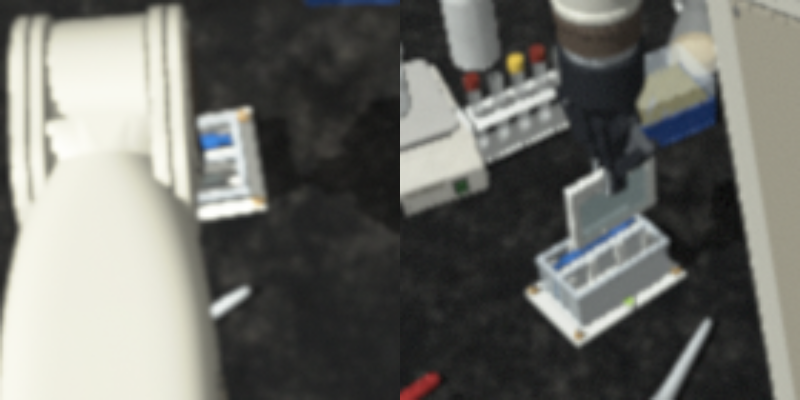

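```bash
python3 -m inch '[-1,-0.5,1.5,20,0,-1,-0.5,2.5,40,0,-1,-0.5,2.5,48,0,-1,-0.5,2.5,48,0,-1,-0.5,2.5,48,0]';python3 go.py .5107 .0300 .190 98.85
python3 - <<'E'
from h import *
c=grab("scene","s3");s=c["pixels"]
cv2.imwrite("pics/j3.png",cv2.resize(s[190:290,195:305],None,fx=6,fy=6,interpolation=cv2.INTER_CUBIC)[:,:,::-1])
E
```

```text
clock: 4.7
eef_pos: [0.5114, 0.0303, 0.1918]
tool_rot: [0.651, 0.759, 0.0, 0.0]
ft_force: [0.9, -0.1, -1.6]
grip_width: 0.0069
t 4.7 tcp [0.5114 0.0303 0.1918] h 98.81 down [ 0.001 -0.    -1.   ] F [ 0.9 -0.1 -1.6] w 0.0069
shift [-0.2 -0.7  1.8] turn -0.01
```

View pics/j3.png

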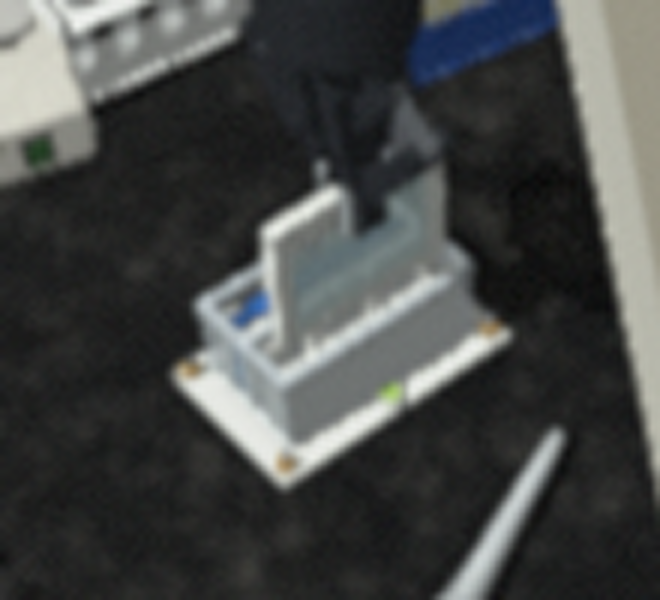

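```bash
python3 - <<'E'
from h import *
from scipy.spatial.transform import Rotation as R
c=grab("scene");s=c["pixels"];k=6
o=sensors.get_obs();p=o["eef_pos"]
u=np.ascontiguousarray(cv2.resize(s[190:290,195:305],None,fx=k,fy=k,interpolation=cv2.INTER_CUBIC)[:,:,::-1])
Rz=R.from_euler("z",8.85,degrees=True).as_matrix()
T=lambda q:np.array([.529,.0328,0])+np.asarray(q)@Rz.T
def d(P,col):
    for q in proj(c,P): cv2.circle(u,tuple(((q-[195,190]+.5)*k).astype(int)),3,col,-1)
d(T([[x,y,.058] for x in(-.034,.034) for y in(-.058,.058)]),(0,0,255))
d(T([[-.024,y,.057] for y in(-.054,.054)]),(0,255,0));d(T([[-.011,y,.057] for y in(-.054,.054)]),(0,255,0))
C=np.array([p[0],p[1],p[2]-.1255+.04])
d(C+np.array([[x,y,z] for x in(-.004,.004) for y in(-.05,.05) for z in(-.04,.04)])@Rz.T,(255,0,255))
cv2.imwrite("pics/j4.png",u)
E
```

```text
(no output)
```

View pics/j4.png

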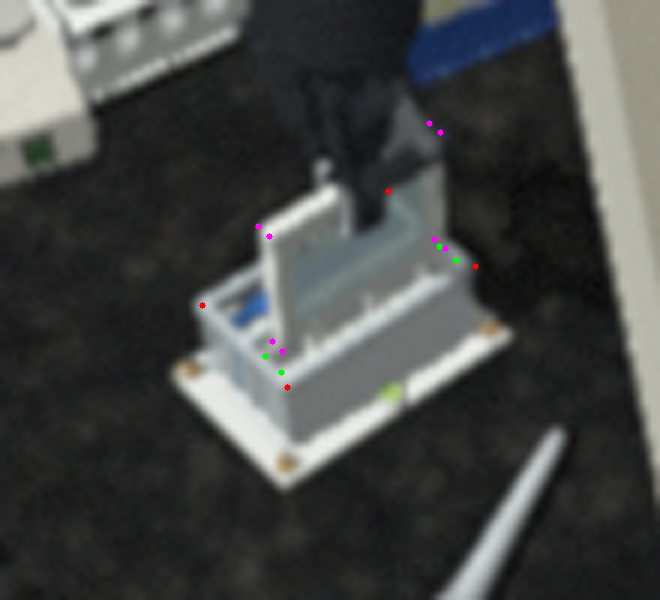

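The overlay agrees with the image to within a pixel, so the cassette is over the slot. I'll lower it.

```bash
python3 -m inch '[-1,0,-0.7,8,0,-1,0,-0.7,16,0,-1,0,-0.7,22,0,-1,0,-0.7,22,0]';python3 go.py .5107 .0300 .1355 98.85
```

```text
clock: 5.2
eef_pos: [0.5113, 0.0309, 0.1687]
tool_rot: [0.65, 0.76, 0.001, 0.001]
ft_force: [4.1, 1.4, -4.1]
grip_width: 0.0068
t 5.2 tcp [0.5113 0.0309 0.1687] h 98.87 down [ 0.002  0.    -1.   ] F [ 4.1  1.4 -4.1] w 0.0068
shift [-0.8 -0.8 33.2] turn 0.0
```

```bash
python3 -m inch '[-1,0,0.8,0,0,-1,0,1,0,0]';python3 go.py; python3 -m inch '[-1,0,0,8,0,-1,0,0,14,0,-1,0,0,20,0,-1,0,0,20,0]';python3 go.py .5107 .0300 .1355 98.85
```

```text
clock: 5.4
eef_pos: [0.5116, 0.031, 0.1693]
tool_rot: [0.65, 0.76, 0.0, -0.0]
ft_force: [3.2, 0.0, -2.8]
grip_width: 0.0072
t 5.4 tcp [0.5116 0.031  0.1693] h 98.87 down [ 0.  0. -1.] F [ 3.2  0.  -2.8] w 0.0072
clock: 5.8
eef_pos: [0.5117, 0.0309, 0.1485]
tool_rot: [0.65, 0.76, 0.0, 0.0]
ft_force: [4.1, 0.9, -3.3]
grip_width: 0.0068
t 5.8 tcp [0.5117 0.0309 0.1485] h 98.86 down [ 0.  0. -1.] F [ 4.1  0.9 -3.3] w 0.0068
shift [-0.8 -1.1 13. ] turn 0.0
```

```bash
python3 -m inch '[-1,0,0.8,5,0,-1,0,0.8,9,0,-1,0,0.8,11,0,-1,0,0.8,12,0,-1,0,0.8,12,0]';python3 go.py .5107 .0300 .1355 98.85
```

```text
clock: 6.3
eef_pos: [0.512, 0.031, 0.137]
tool_rot: [0.65, 0.76, -0.0, -0.0]
ft_force: [2.7, 0.8, -2.7]
grip_width: 0.0066
t 6.3 tcp [0.512 0.031 0.137] h 98.86 down [-0.001 -0.    -1.   ] F [ 2.7  0.8 -2.7] w 0.0066
shift [-0.8 -1.4  1.5] turn 0.0
```

```bash
python3 -m inch '[-1,0,0,1.5,0,-1,0,0,2.5,0,-1,0,0,2.5,0]';python3 go.py .5107 .0300 .1355 98.85
```

```text
clock: 6.6
eef_pos: [0.512, 0.031, 0.1356]
tool_rot: [0.65, 0.76, 0.0, 0.0]
ft_force: [-1.0, 0.2, 4.9]
grip_width: 0.0068
t 6.6 tcp [0.512  0.031  0.1356] h 98.87 down [ 0.  0. -1.] F [-1.   0.2  4.9] w 0.0068
shift [-0.8 -1.5  0.1] turn 0.0
```

```bash
python3 -m inch '[-0.4,0,0,-2,0,-0.4,0,0,-2,0,-0.4,0,0,-2,0,-0.4,0,0,-2,0]';python3 go.py; python3 -m inch '[-0.4,0,0,-20,0,-0.4,0,0,-50,0,-0.4,0,0,-90,0,-0.4,0,0,-100,0]';python3 go.py .5914 -.2463 .24 85.3
python3 - <<'E'
from h import *
c=grab("scene","s5");s=c["pixels"]
cv2.imwrite("pics/j5.png",cv2.resize(s[190:290,195:305],None,fx=6,fy=6,interpolation=cv2.INTER_CUBIC)[:,:,::-1])
E
```

```text
clock: 7.0
eef_pos: [0.5119, 0.031, 0.1366]
tool_rot: [0.65, 0.76, -0.0, -0.0]
ft_force: [-0.3, -0.0, 0.2]
grip_width: 0.026
t 7.0 tcp [0.5119 0.031  0.1366] h 98.86 down [-0.001 -0.    -1.   ] F [-0.3 -0.   0.2] w 0.026
clock: 7.4
eef_pos: [0.5142, 0.0311, 0.241]
tool_rot: [0.65, 0.76, 0.002, 0.003]
ft_force: [0.1, 0.0, -0.4]
grip_width: 0.0258
t 7.4 tcp [0.5142 0.0311 0.241 ] h 98.86 down [ 0.007  0.    -1.   ] F [ 0.1  0.  -0.4] w 0.0258
shift [-286.    33.6    1.4] turn 2.26
```

View pics/j5.png

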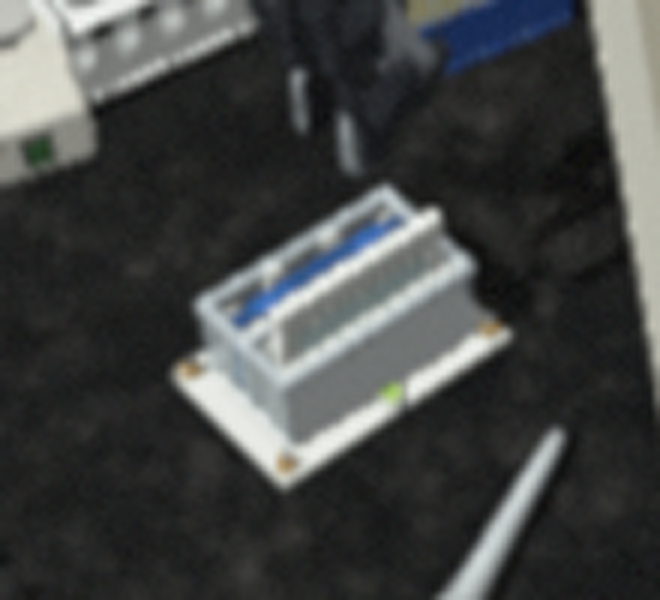

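```bash
python3 -m inch '[0.05,-25,3,0,0,0.05,-65,8,0,0.4,0.05,-110,14,0,0.9,0.05,-155,20,0,1.4,0.05,-200,26,0,1.9,0.05,-245,31,0,2.26,0.05,-280,35,0,2.26,0.05,-288,36,0,2.26]'; python3 -m inch '[0.05,0,0,0,0,0.05,0,0,0,0,0.05,0,0,0,0]';python3 go.py .594 -.249 .161 85.3
python3 - <<'E'
from h import *
c=grab("scene","s6");s=c["pixels"]
t=grab("top","t6")["pixels"]
cv2.imwrite("pics/j6.png",np.hstack([cv2.resize(t[140:280,290:430],(400,400)),cv2.resize(s[130:250,270:390],(400,400))])[:,:,::-1])
E
```

```text
clock: 8.25
eef_pos: [0.5918, -0.2518, 0.2342]
tool_rot: [0.737, 0.676, -0.001, -0.001]
ft_force: [0.1, 0.7, -0.3]
grip_width: 0.0447
clock: 8.55
eef_pos: [0.5919, -0.2463, 0.2365]
tool_rot: [0.735, 0.678, -0.0, -0.001]
ft_force: [-0.9, -0.3, 0.5]
grip_width: 0.045
t 8.55 tcp [ 0.5919 -0.2463  0.2365] h 85.41 down [-0.001  0.001 -1.   ] F [-0.9 -0.3  0.5] w 0.045
shift [-2.6  2.4 75.5] turn 0.02
```

View pics/j6.png

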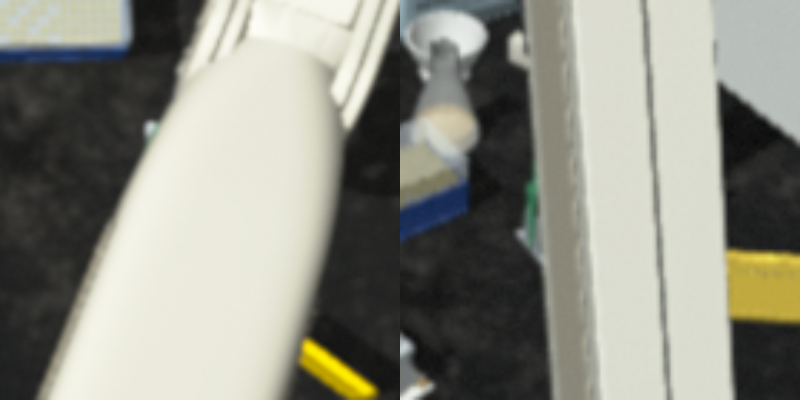

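Both views of the wedge are blocked by the arm. I'll descend on the earlier measurement.

```bash
python3 -m inch '[0.05,-2.6,2.4,20,0,0.05,-2.6,2.4,45,0,0.05,-2.6,2.4,66,0,0.05,-2.6,2.4,75.5,0,0.05,-2.6,2.4,75.5,0]'; python3 go.py .594 -.249 .161 85.3;  python3 -m inch '[-1,0,0,0,0,-1,0,0,0,0,-1,0,0,0,0,-1,0,0,0,0,-1,0,0,0,0,-1,0,0,0,0]'; python3 go.py
```

```text
clock: 9.15
eef_pos: [0.5935, -0.2497, 0.1599]
tool_rot: [0.735, 0.678, -0.001, -0.002]
ft_force: [0.2, 0.0, -0.0]
grip_width: 0.0446
t 9.15 tcp [ 0.5935 -0.2497  0.1599] h 85.36 down [-0.003  0.001 -1.   ] F [ 0.2  0.  -0. ] w 0.0446
shift [ 0.7  0.4 -1.1] turn 0.01
clock: 9.75
eef_pos: [0.5952, -0.2511, 0.1631]
tool_rot: [0.735, 0.678, 0.001, 0.001]
ft_force: [0.4, 0.5, 5.4]
grip_width: 0.0134
t 9.75 tcp [ 0.5952 -0.2511  0.1631] h 85.3 down [ 0.003 -0.001 -1.   ] F [0.4 0.5 5.4] w 0.0134
```

```bash
python3 -m inch '[-1,0,0,-20,0,-1,0,0,-45,0,-1,0,0,-75,0,-1,0,0,-105,0,-1,0,0,-110,0]'; python3 go.py .52 .0311 .27 98.85
```

```text
clock: 10.25
eef_pos: [0.5957, -0.2515, 0.2757]
tool_rot: [0.736, 0.677, 0.001, 0.003]
ft_force: [-0.2, 1.0, 0.3]
grip_width: 0.0131
t 10.25 tcp [ 0.5957 -0.2515  0.2757] h 85.3 down [ 0.007 -0.003 -1.   ] F [-0.2  1.   0.3] w 0.0131
shift [275.4 -98.7   4.4] turn -2.26
```

```bash
python3 - <<'E'
from h import *
c=grab("top","t7");s=grab("scene","s7")
k=8
a=cv2.resize(c["pixels"][185:260,195:290],None,fx=k,fy=k,interpolation=cv2.INTER_CUBIC)
cv2.imwrite("pics/j7.png",a[:,:,::-1])
b=s["pixels"][170:290,195:395];cv2.imwrite("pics/j7b.png",cv2.resize(b,None,fx=4,fy=4,interpolation=cv2.INTER_CUBIC)[:,:,::-1])
E
```

```text
(no output)
```

View pics/j7.png

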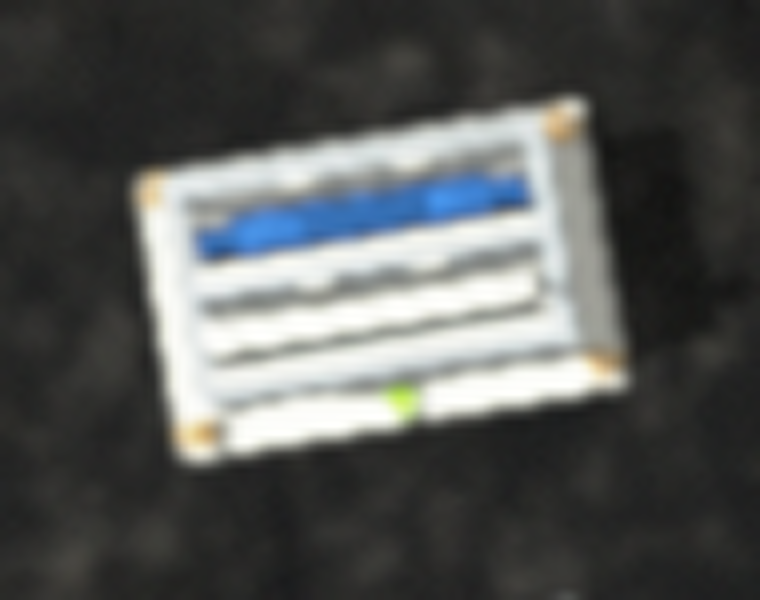

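View pics/j7b.png

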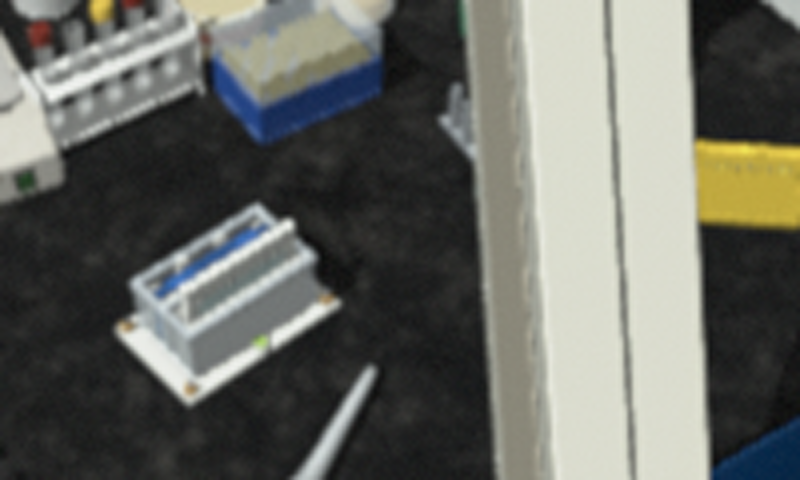

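```bash
python3 - <<'E'
from h import *
c=grab("top");g=cv2.cvtColor(c["pixels"],cv2.COLOR_RGB2GRAY).astype(float)
th=np.radians(8.85);X=np.array([np.cos(th),np.sin(th)])
def prof(z,y):
    xs=np.arange(-40,42,1.)
    P=np.array([[.529,.0328]+X*x/1e3+np.array([-X[1],X[0]])*y/1e3 for x in xs])
    uv=proj(c,np.c_[P,np.full(len(P),z)]).astype(np.float32)
    return xs,cv2.remap(g.astype(np.float32),uv[:,None,0],uv[:,None,1],cv2.INTER_CUBIC)[:,0]
for z,ys in((.09,(-40,-30,0,30,40)),(.058,(-40,-30,0,30,40))):
    v=np.mean([prof(z,y)[1] for y in ys],0);xs=prof(z,0)[0]
    print(z," ".join(f"{int(x)}:{int(q)}" for x,q in zip(xs,v)))
E
```

```text
0.09 -40:173 -39:184 -38:201 -37:216 -36:225 -35:234 -34:239 -33:241 -32:243 -31:241 -30:225 -29:202 -28:177 -27:161 -26:161 -25:178 -24:205 -23:230 -22:244 -21:248 -20:251 -19:251 -18:247 -17:239 -16:227 -15:205 -14:184 -13:161 -12:145 -11:138 -10:139 -9:149 -8:168 -7:190 -6:211 -5:228 -4:234 -3:239 -2:243 -1:242 0:236 1:223 2:196 3:166 4:136 5:114 6:107 7:105 8:110 9:116 10:118 11:119 12:120 13:120 14:122 15:125 16:128 17:131 18:132 19:135 20:140 21:147 22:161 23:175 24:191 25:206 26:216 27:224 28:227 29:224 30:219 31:207 32:183 33:158 34:124 35:92 36:67 37:48 38:42 39:39 40:38 41:40
0.058 -40:207 -39:189 -38:178 -37:176 -36:184 -35:199 -34:213 -33:222 -32:231 -31:237 -30:241 -29:244 -28:243 -27:232 -26:213 -25:189 -24:166 -23:155 -22:163 -21:185 -20:213 -19:234 -18:244 -17:250 -16:252 -15:250 -14:246 -13:240 -12:224 -11:203 -10:181 -9:158 -8:144 -7:138 -6:139 -5:150 -4:169 -3:187 -2:208 -1:223 0:231 1:239 2:242 3:242 4:239 5:229 6:203 7:173 8:143 9:119 10:108 11:105 12:109 13:115 14:118 15:119 16:119 17:119 18:120 19:122 20:125 21:128 22:130 23:133 24:137 25:143 26:153 27:166 28:180 29:195 30:207 31:216 32:223 33:225 34:222 35:217 36:202 37:178 38:153 39:118 40:89 41:64
```

```bash
python3 go.py .5235 .032 .275 98.85; python3 -m inch '[-1,25,-10,0,0,-1,65,-24,0,-0.4,-1,110,-40,0,-0.9,-1,155,-56,0,-1.4,-1,200,-72,0,-1.9,-1,240,-86,0,-2.26,-1,268,-94,0,-2.26,-1,275.7,-95.2,0,-2.26]'; python3 -m inch '[-1,0,0,0,0,-1,0,0,0,0,-1,0,0,0,0]';python3 go.py .5235 .032 .275 98.85
python3 - <<'E'
from h import *
c=grab("scene","s8");s=c["pixels"]
cv2.imwrite("pics/j8.png",cv2.resize(s[160:270,195:325],None,fx=5,fy=5,interpolation=cv2.INTER_CUBIC)[:,:,::-1])
E
```

```text
t 10.4 tcp [ 0.5941 -0.2508  0.2706] h 85.29 down [-0.001  0.    -1.   ] F [-0.  -0.3 -1.3] w 0.0128
shift [276.1 -93.6  -4.3] turn -2.26
clock: 11.2
eef_pos: [0.52, 0.0344, 0.2692]
tool_rot: [0.649, 0.761, -0.001, -0.002]
ft_force: [-0.4, -1.0, -0.7]
grip_width: 0.0131
clock: 11.5
eef_pos: [0.5222, 0.0305, 0.2707]
tool_rot: [0.651, 0.759, -0.0, -0.0]
ft_force: [0.2, -0.5, -0.9]
grip_width: 0.0132
t 11.5 tcp [0.5222 0.0305 0.2707] h 98.75 down [-0.001 -0.    -1.   ] F [ 0.2 -0.5 -0.9] w 0.0132
shift [ 1.3  1.5 -4.3] turn -0.02
```

View pics/j8.png

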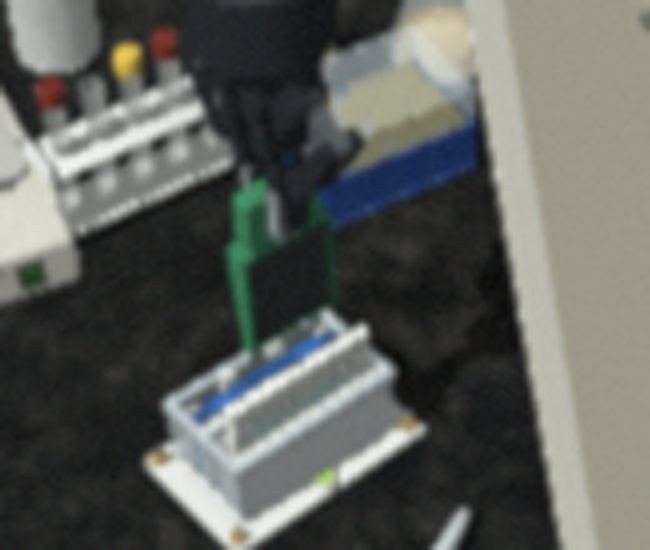

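```bash
cat > ov.py <<'E'
import sys
from h import *
from scipy.spatial.transform import Rotation as R
out,x0,y0,w,hh,k=sys.argv[1],*map(int,sys.argv[2:7])
c=grab("scene");s=c["pixels"];p=sensors.get_obs()["eef_pos"]
u=np.ascontiguousarray(cv2.resize(s[y0:y0+hh,x0:x0+w],None,fx=k,fy=k,interpolation=cv2.INTER_CUBIC)[:,:,::-1])
Rz=R.from_euler("z",8.85,degrees=True).as_matrix()
T=lambda q:np.array([.529,.0328,0])+np.asarray(q)@Rz.T
def d(P,col):
    for q in proj(c,P): cv2.circle(u,tuple(((q-[x0,y0]+.5)*k).astype(int)),2,col,-1)
d(T([[-.0171+x,.0008+y,.09] for x in(-.004,.004) for y in(-.05,.05)]),(255,0,255))
tip=p-[0,0,.153]
L=lambda q:tip+np.asarray(q)@Rz.T
d(L([[-.007,y,z] for y in(-.03,.03) for z in(0,.074)]),(0,0,255))
d(L([[x,y,.110] for x in(-.007,.007) for y in(-.025,.025)]),(0,255,255))
d(L([[-.001,y,0] for y in(-.03,.03)]),(0,255,0))
cv2.imwrite(f"pics/{out}.png",u)
E
python3 ov.py j9 225 185 70 70 8
```

```text
(no output)
```

View pics/j9.png

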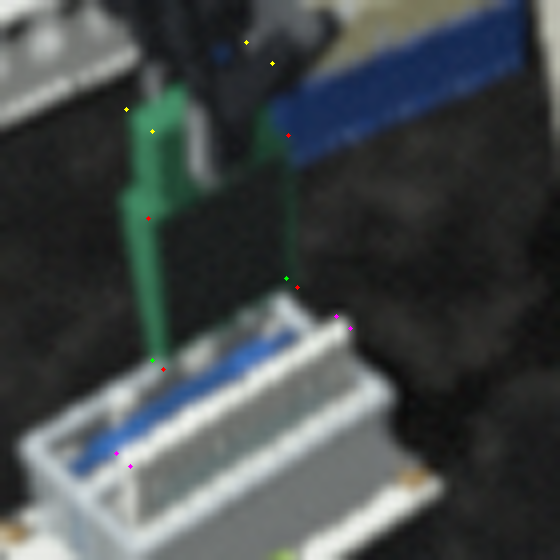

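```bash
python3 go.py .5245 .034 .216 98.85
```

```text
t 11.6 tcp [0.5223 0.0305 0.271 ] h 98.74 down [-0. -0. -1.] F [-0.2  0.1 -1.2] w 0.0128
shift [ 3.1  2.7 55. ] turn -0.02
```

```bash
python3 -m inch '[-1,3,2.7,0,0,-1,3,2.7,0,0,-1,3,2.7,14,0,-1,3,2.7,28,0,-1,3,2.7,42,0,-1,3,2.7,51,0,-1,3,2.7,53,0,-1,3,2.7,53,0]';python3 go.py .5245 .034 .216 98.85;python3 ov.py j10 215 185 80 75 8
```

```text
clock: 12.4
eef_pos: [0.5242, 0.0351, 0.2182]
tool_rot: [0.65, 0.76, -0.0, -0.0]
ft_force: [0.3, 0.1, -0.8]
grip_width: 0.0128
t 12.4 tcp [0.5242 0.0351 0.2182] h 98.86 down [-0. -0. -1.] F [ 0.3  0.1 -0.8] w 0.0128
shift [-1.1  0.1  2.2] turn 0.0
```

View pics/j10.png

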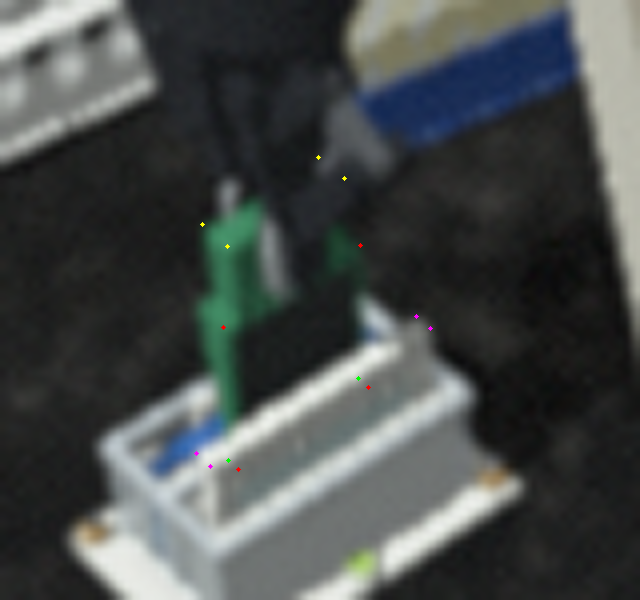

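```bash
python3 -m inch '[-1,0,-0.2,5,0,-1,0,-0.5,10,0,-1,0,-0.7,15,0,-1,0,-0.7,15,0]';python3 go.py; python3 -m inch '[-1,0,-0.6,4,0,-1,0,-1.2,8,0,-1,0,-1.2,8,0]';python3 go.py
```

```text
clock: 12.85
eef_pos: [0.5229, 0.035, 0.2024]
tool_rot: [0.65, 0.76, -0.001, -0.001]
ft_force: [0.4, 0.2, 0.0]
grip_width: 0.0131
t 12.85 tcp [0.5229 0.035  0.2024] h 98.86 down [-0.002 -0.    -1.   ] F [0.4 0.2 0. ] w 0.0131
clock: 13.15
eef_pos: [0.5223, 0.0349, 0.1948]
tool_rot: [0.65, 0.76, -0.0, -0.0]
ft_force: [0.8, 0.2, -1.2]
grip_width: 0.013
t 13.15 tcp [0.5223 0.0349 0.1948] h 98.86 down [-0.  0. -1.] F [ 0.8  0.2 -1.2] w 0.013
```

```bash
python3 -m inch '[-1,0,-0.3,4,0,-1,0,-0.6,8,0,-1,0,-0.6,8,0]';python3 go.py; python3 -m inch '[-1,0,-0.3,3,0,-1,0,-0.6,6,0,-1,0,-0.6,6,0]';python3 go.py
```

```text
clock: 13.45
eef_pos: [0.5221, 0.0348, 0.1869]
tool_rot: [0.65, 0.76, 0.0, 0.0]
ft_force: [1.7, -0.1, -0.8]
grip_width: 0.013
t 13.45 tcp [0.5221 0.0348 0.1869] h 98.86 down [ 0.001  0.    -1.   ] F [ 1.7 -0.1 -0.8] w 0.013
clock: 13.75
eef_pos: [0.5219, 0.0348, 0.1813]
tool_rot: [0.65, 0.76, 0.001, 0.001]
ft_force: [3.8, -0.2, -2.6]
grip_width: 0.0132
t 13.75 tcp [0.5219 0.0348 0.1813] h 98.86 down [ 0.002  0.    -1.   ] F [ 3.8 -0.2 -2.6] w 0.0132
```

```bash
python3 -m inch '[-1,0,0.4,3,0,-1,0,0.4,5,0,-1,0,0.4,5,0]';python3 go.py; python3 -m inch '[-1,0,0,2,0,-1,0,0,3,0,-1,0,0,3,0]';python3 go.py
```

```text
clock: 14.05
eef_pos: [0.522, 0.0348, 0.1761]
tool_rot: [0.65, 0.76, 0.0, 0.0]
ft_force: [4.0, 1.1, -2.1]
grip_width: 0.0132
t 14.05 tcp [0.522  0.0348 0.1761] h 98.86 down [ 0.001  0.    -1.   ] F [ 4.   1.1 -2.1] w 0.0132
clock: 14.35
eef_pos: [0.5221, 0.0348, 0.1738]
tool_rot: [0.65, 0.76, 0.001, 0.0]
ft_force: [4.5, 0.7, 2.1]
grip_width: 0.0132
t 14.35 tcp [0.5221 0.0348 0.1738] h 98.86 down [ 0.001  0.    -1.   ] F [4.5 0.7 2.1] w 0.0132
```

```bash
python3 -m inch '[-1,0,0,1,0,-1,0,0,2,0,-1,0,0,2,0]';python3 go.py; python3 -m inch '[-1,0,0,1,0,-1,0,0,2,0,-1,0,0,2,0]';python3 go.py
```

```text
clock: 14.65
eef_pos: [0.5222, 0.0348, 0.1729]
tool_rot: [0.65, 0.76, 0.001, 0.001]
ft_force: [3.2, 0.3, 9.1]
grip_width: 0.0133
t 14.65 tcp [0.5222 0.0348 0.1729] h 98.86 down [ 0.002  0.    -1.   ] F [3.2 0.3 9.1] w 0.0133
clock: 14.95
eef_pos: [0.5222, 0.0348, 0.1724]
tool_rot: [0.65, 0.76, 0.001, 0.001]
ft_force: [-0.0, -0.2, 17.6]
grip_width: 0.0129
t 14.95 tcp [0.5222 0.0348 0.1724] h 98.86 down [ 0.003  0.    -1.   ] F [-0.  -0.2 17.6] w 0.0129
```

```bash
python3 -m inch '[-1,0,0,0.3,0,-1,0,0,0.3,0,-1,0,0,0.3,0,-1,0,0,0.3,0,-1,0,0,0.3,0,-1,0,0,0.3,0]';python3 go.py;python3 ov.py j11 215 185 80 75 8; python3 - <<'E'
from h import *
c=grab("scene","s9");t=grab("top","t9")
cv2.imwrite("pics/j12.png",np.hstack([cv2.resize(c["pixels"],(400,300)),cv2.resize(t["pixels"],(400,300))])[:,:,::-1])
E
```

```text
clock: 15.55
eef_pos: [0.5222, 0.0348, 0.1724]
tool_rot: [0.65, 0.76, 0.001, 0.001]
ft_force: [-1.2, 1.0, 19.3]
grip_width: 0.0128
t 15.55 tcp [0.5222 0.0348 0.1724] h 98.86 down [ 0.004  0.    -1.   ] F [-1.2  1.  19.3] w 0.0128
```

View pics/j11.png

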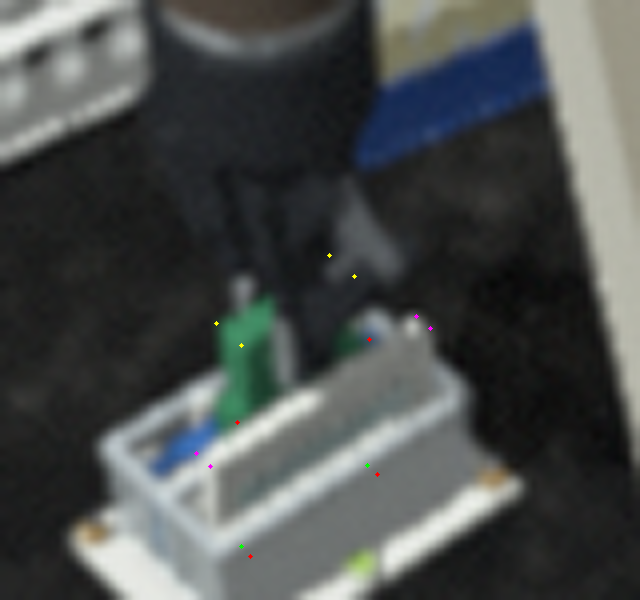

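View pics/j12.png

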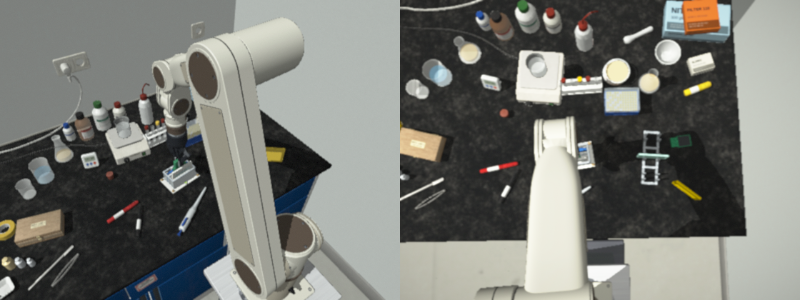

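```bash
python3 -c "
from workcell import order
print(order.job_done())"; python3 go.py
```

```text
the job is handed in; nothing more can be done
None
the job is handed in; nothing more can be done
```

I moved the white cassette from the rack into the open front cell, set it on the floor and let go. I then slid the green wedge down behind it and handed the job in at about 15.7 s, still gripping the handle and pushing down.

- **Wedge:** at the last reading the downward push was steady at about 19 N and the wedge had stopped moving. From the arm position its tip is about 19 to 20 mm up. The grip opening was 12.8 mm on the 14 mm handle, and the hand leaned about 0.2 degrees.
- **Cassette:** the last picture shows it upright in the cell, with the wedge behind it and its black face toward the cassette.
- **Bystanders:** in the last pictures the glass plate, pen and look-alikes look untouched. The arm partly hid the pipette and tip box in the top view, but they look unmoved in the scene view.

**Disagreements and gaps:**
- The camera and the arm put the cassette about 1 to 2 mm apart in x. I relied on contact forces to judge when it reached the seal.
- I saw a small sideways force of up to about 4 N while lowering the cassette.
- I did not measure the force on the seal directly; I inferred it from the wedge stopping at its expected depth under that push.

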